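# Load a three-bay cell tester in bay order and make the test contact

## Task

The tester logs the cells in the order they go in, so take the three cells from the storage tray and lay them gently in its bays one after another, 1, 2, 3 (red, yellow, blue, each in the bay with the plate of its colour), every cell with its + end towards the sliding contact bar with the brass pins. When all three are in, swing the sprung lever fully to its stop, so that the bar pushes the cells up to the front contacts, and let it return. Don't drop a cell, and leave the spool, bottle, screwdriver and multimeter where they are.

Things in the scene. Friction and masses are not known exactly. Their poses are not given: they have to be found in the camera images.
- cell1: Cell 1: loose battery cell, red, 26 mm diameter, 65 mm long with its button, about 92 g, lying in the tray at first, axis 30 mm above the bench. Origin mid-length on its axis; x axis along the cell towards the + end (it may be rolled about it). The + end has a white collar 10 mm wide and a 9 mm steel button; the - end is flat.
- bay1 (a point): Bay 1 (red plate with one white dot in front of it): point on the axis of a cell lying in the bay, midway between its two V cradles, 36 mm above the bench. x axis along the bay towards the contact bar, where the + end must point; z up. Fixed contact face 38 mm before this point (-x).
- cell2: Cell 2: loose battery cell, yellow, 26 mm diameter, 65 mm long with its button, about 92 g, lying in the tray at first, axis 30 mm above the bench. Origin mid-length on its axis; x axis along the cell towards the + end (it may be rolled about it). The + end has a white collar 10 mm wide and a 9 mm steel button; the - end is flat.
- bay2 (a point): Bay 2 (yellow plate with two white dots in front of it): point on the axis of a cell lying in the bay, midway between its two V cradles, 36 mm above the bench. x axis along the bay towards the contact bar, where the + end must point; z up. Fixed contact face 38 mm before this point (-x).
- cell3: Cell 3: loose battery cell, blue, 26 mm diameter, 65 mm long with its button, about 92 g, lying in the tray at first, axis 30 mm above the bench. Origin mid-length on its axis; x axis along the cell towards the + end (it may be rolled about it). The + end has a white collar 10 mm wide and a 9 mm steel button; the - end is flat.
- bay3 (a point): Bay 3 (blue plate with three white dots in front of it): point on the axis of a cell lying in the bay, midway between its two V cradles, 36 mm above the bench. x axis along the bay towards the contact bar, where the + end must point; z up. Fixed contact face 38 mm before this point (-x).
- tester: Cell tester, fixed: aluminium plate 190 x 216 x 10 mm, origin under its middle, x to its back (away from the robot), y left, z up. Bays 1, 2, 3 have middles at x -40, y +56, 0, -56 mm. Black front contact wall x -92 to -80, 52 mm high, coloured plates on top. Grey case x 25 to 91, y -45 to 105, 60 mm high. Lever at the right end, y -90 mm.
- cradle (a point): Bottom of the V of the rear cradle of bay 1. Every bay and tray place has two such V cradles, 8 mm wide, centred 22 mm either side of its middle; they carry the lower half of the cell and centre it, sides reaching 14 mm out and up to 5 mm below the cell axis. Between the two cradles it is open down to the plate (10 mm above the bench; tray 6 mm).
- bar_middle (a point): Tip of the middle brass pin of the black sliding contact bar, which runs along the tester's y behind the bays (154 x 10 x 20 mm, top 46 mm above the bench) with a pin for each bay. The pin tips are 44.5 mm behind the bay points with the lever at rest, 27.5 mm at its stop; so a cell is pushed to the front contact, its middle 4.5 to 5.5 mm before the bay point.
- pivot (a point): Pivot of the hand lever, at its arm: 10 mm behind the tester origin, 90 mm right of it (y -90), 18 mm above the bench. The lever turns about the tester's y through this point.
- lever (a joint): Angle of the hand lever that moves the contact bar, rad: 0 at rest (leaning 0.375 rad to the back of the tester), 0.75 at its stop (leaning 0.375 rad to the front, towards the robot). A spring returns it: about 3 N at the grip at rest, 9 N at the stop.
- lever_grip (a point): Middle of the lever's red round grip: 18 mm diameter, 56 mm long, along the tester's y, 118 mm from the pivot, on a flat steel arm 14 mm wide. At rest it is 53 mm behind the tester origin and 128 mm above the bench; at the stop 33 mm before the origin, same height; 136 mm high halfway.
- tray: Grey storage tray, fixed, 104 x 200 mm, rim 12 mm high; origin under its middle. The cells lie along its x axis, + end to either side, at y +56, 0, -56 mm, in any order, on V cradles.
- spool: Bystander: small reel of orange wire with black flanges, 50 mm diameter, 45 mm high, standing; origin under its middle. Leave alone.
- bottle: Bystander: amber bottle with black cap, 36 mm diameter, 115 mm high, standing beside the tray; origin under its middle. Leave alone.
- screwdriver: Bystander: screwdriver with red handle, 190 mm long, up to about 30 mm thick, lying before the tester; origin under it, x axis along it. Leave alone.
- multimeter: Bystander: yellow multimeter, 84 x 178 x 47 mm, lying behind the tester; origin under its middle. Leave alone.
- cell1_plus (a point): Middle of the + button face of cell 1, on the cell axis, 32.5 mm from the cell's origin.
- cell2_plus (a point): Middle of the + button face of cell 2, on the cell axis, 32.5 mm from the cell's origin.
- cell3_plus (a point): Middle of the + button face of cell 3, on the cell axis, 32.5 mm from the cell's origin.
Not all that is in view belongs to the job. Several things have the shape of the cell1; the one meant has the colours described above.

How it is judged:
On the way, in this order (a step that is already met when the one before it is completed fails the run):
1. cell 1 (red) lies in the cradles of bay 1, + end towards the contact bar, let go (x of cell1 in the frame of bay1 between -0.009 and 0.01 m and y of cell1 in the frame of bay1 between -0.004 and 0.004 m and z of cell1 in the frame of bay1 between -0.004 and 0.004 m and angle between the x axis of cell1 and the x axis of bay1, either way round below 0.12 rad and x of cell1_plus in the frame of bay1 above 0.015 m and contact force between cell1 and the fingers below 0.05 N), for 0.2 s.
2. cell 2 (yellow) lies in the cradles of bay 2, + end towards the contact bar, let go (x of cell2 in the frame of bay2 between -0.009 and 0.01 m and y of cell2 in the frame of bay2 between -0.004 and 0.004 m and z of cell2 in the frame of bay2 between -0.004 and 0.004 m and angle between the x axis of cell2 and the x axis of bay2, either way round below 0.12 rad and x of cell2_plus in the frame of bay2 above 0.015 m and contact force between cell2 and the fingers below 0.05 N), for 0.2 s.
3. cell 3 (blue) lies in the cradles of bay 3, + end towards the contact bar, let go (x of cell3 in the frame of bay3 between -0.009 and 0.01 m and y of cell3 in the frame of bay3 between -0.004 and 0.004 m and z of cell3 in the frame of bay3 between -0.004 and 0.004 m and angle between the x axis of cell3 and the x axis of bay3, either way round below 0.12 rad and x of cell3_plus in the frame of bay3 above 0.015 m and contact force between cell3 and the fingers below 0.05 N), for 0.2 s.
4. the lever is swung to its stop (value of joint lever above 0.7 rad), for 0.15 s.
5. the lever has come back to rest (value of joint lever below 0.06 rad), for 0.2 s.
At the end, for the whole second after the job is handed in: Each cell rests in the bay of its number: within 4 mm across and in height, axis within 0.12 rad of the bay's, + end towards the contact bar, pushed up to the front contact (middle 2 to 9 mm before the bay point); the lever is back at rest (below 0.06 rad) (value of joint lever below 0.06 rad and x of cell1 in the frame of bay1 between -0.009 and -0.002 m and y of cell1 in the frame of bay1 between -0.004 and 0.004 m and z of cell1 in the frame of bay1 between -0.004 and 0.004 m and angle between the x axis of cell1 and the x axis of bay1, either way round below 0.12 rad and x of cell1_plus in the frame of bay1 above 0.015 m and linear speed of each of cell1, cell2, cell3 below 0.02 m/s and x of cell2 in the frame of bay2 between -0.009 and -0.002 m and y of cell2 in the frame of bay2 between -0.004 and 0.004 m and z of cell2 in the frame of bay2 between -0.004 and 0.004 m and angle between the x axis of cell2 and the x axis of bay2, either way round below 0.12 rad and x of cell2_plus in the frame of bay2 above 0.015 m and x of cell3 in the frame of bay3 between -0.009 and -0.002 m and y of cell3 in the frame of bay3 between -0.004 and 0.004 m and z of cell3 in the frame of bay3 between -0.004 and 0.004 m and angle between the x axis of cell3 and the x axis of bay3, either way round below 0.12 rad and x of cell3_plus in the frame of bay3 above 0.015 m); the robot touches nothing.
It fails at once if a bystander (spool, bottle, screwdriver, multimeter) is knocked over or shoved more than 20 mm (distance of any of spool, bottle, screwdriver, multimeter from where it was at the start of the episode above 0.02 m or angle between any of spool, bottle, multimeter's own z axis and vertical above 0.4 rad).
It fails at once if a cell is dropped (falls freely by more than about 3 cm) ((linear speed of cell1 above 0.75 m/s and contact force between cell1 and the fingers below 0.05 N) or (linear speed of cell2 above 0.75 m/s and contact force between cell2 and the fingers below 0.05 N) or (linear speed of cell3 above 0.75 m/s and contact force between cell3 and the fingers below 0.05 N)).
It also fails if it takes over 72 s, if anything falls off the work surface, if the arm or the gripper's body presses on something with over 40 N, if the wrist force passes 120 N, or if a joint passes its speed limit or range.

## Robot

A 7-joint arm with a two-finger parallel gripper is mounted at the origin on the work surface. World frame = base frame: x ahead of the robot, y to its left, z up, the work surface at z = 0. Lengths are in m, angles in rad, forces in N, time in s.
With the tool pointing down it reaches from about 0.35 to 0.9 m from the base axis. Payload 8.1 kg.
Tool frame: the origin (TCP) lies between the finger pads; the fingertips stand ahead of it and the grasp point (between the pads) is the TCP (arm.nose_length is the z of the fingertips in the tool frame, in m); z points along the fingers, y is the line along which they close (so a half turn about z gives the same grasp; the last joint's range is limited). The gripper opens to 92 mm and grips with 3 to 60 N. Pads are 19 mm wide; open, the fingers measure 130 mm over their backs; the gripper's body (75 mm by 190 mm) begins 47 mm behind the grasp point.
Start: joints at [1.14, 0.434, 0.025, 1.573, -0.012, 1.134, -0.075], TCP at [0.201, -0.592, 0.246] pointing down, gripper open.
Joint ranges: [-2.62, 2.62], [-0.44, 2.09], [-1.27, 1.32], [0.08, 2.57], [-1.32, 4.46], [0.12, 2], [-2.74, 2.74]. Speed limits (rad/s): [2.22, 2.22, 3.01, 3.01, 3.14, 3.14, 3.14].

## Interface

Orientations are given as a rotation vector (axis times angle).
In Python, from cell import sensors, optics, arm gives the robot as it stands.
- The arm moves only by the tool arm_command, never from a script. Its argument "deltas" is one flat list of numbers, 7 for each row, row after row: the turn, a rotation vector about the world's x, y, z as a fraction of full scale, then the shift along the world's x, y, z as a fraction of full scale, then the finger opening in mm, from 0 to 91.8. In form: [wx, wy, wz, dx, dy, dz, fingers, wx, wy, wz, dx, dy, dz, fingers, ...]. A call has 1 to 20 rows; each row is the pose to reach, as a shift and turn from the pose commanded when the call began; what a row does not reach only later rows make up. Full scale, the value 1, is 1 m for a shift and 90 degrees for a turn. A row lasts 1/10 s, in which the tool goes at most 50 mm and 8.59 degrees, less where a joint would pass 70% of its speed; a pose out of reach is approached as far as the arm can. A call with a number of a shift or a turn outside -1 to 1 is refused whole. A call with a gripper value outside its range is refused whole. The fingers move at their own pace and stop on an object; "force" is the grip in N (left out, the last holds). Time passes only in rows, so rows that repeat a pose let the fingers close. It gives the time, the measured TCP pose, the force, the opening and the grip force at its end, in the units of the state.
- sensors.observe(): the state, without advancing time (a new reading comes with each control period).
- optics.get_image(name): name is "scene" or "top" or "wrist"; returns the picture (400x640x3 uint8, blue, green, red); there is no depth.
- optics.calibration(name): a dict with "camera_matrix" (3x3 intrinsics, pixels), "rvec" (rotation vector, rad) and "tvec" (3), from world to camera coordinates, as OpenCV has them. Camera axes: x right, y down, z forward; pixel columns grow to the right and rows downward; lengths in m; the calibration is good to about 2 mm. A picture is of the moment at which its call begins: read the wrist's pose just before it. calibration takes no time and is no camera call; for the wrist camera it gives the pose at the moment of the call.
- arm.sign_off(): hands the job in; it is judged then, once.
The state is a dict: "clock": time; "joints": joint angles; "dq": joint speeds; "joint_efforts": joint torques, N m; "position": TCP position; "ee_rot": TCP orientation; "force": force on the tool from outside, world axes, zero at the start; "ft_torque": the same for the moment, N m; "width": opening from 0.0 (shut) to 1.0 (fully open); "gripper_force": force on a finger pad.
Only numpy, scipy, OpenCV 4.12 (cv2) and the standard library are available. Lean on these libraries where they do the work, as an engineer would, in place of code of your own. Each camera call takes 0.05 s, during which the arm holds its last target. There are 200 camera calls.

## Working session

There is one attempt and no reset: what is moved stays moved. The work goes in short steps, Python scripts to look and compute and a tool call to move; the robot and the scene stay as the last step left them, time stands still between calls to the robot, and variables do not carry over. Pictures are saved under pics/ and viewed, at most 11 in all, crops included, and the job is handed in when it is done.

Besides the shell and the picture viewer there is one more tool, called after "Call:" as a command line: name --argument value ..., lists and objects as JSON in quotes. arm_command: Moves the arm, as the interface text tells. Its arguments: {"type":"object","properties":{"deltas":{"type":"array","items":{"type":"number"}},"force":{"type":"number"}},"required":["deltas"]}

```bash
mkdir -p pics; ls; python3 - <<'E'
from cell import sensors, optics, arm
import cv2, numpy as np
s=sensors.observe(); print(s, arm.nose_length)
for n in ("scene","top"):
    im=optics.get_image(n); cv2.imwrite(f"pics/{n}0.png",im); np.save(f"pics/{n}0.npy",im)
    print(n,optics.calibration(n))
E
```

```text
pics
{'clock': 0.0, 'joints': array([ 1.14039817,  0.43517376,  0.02500105,  1.57412707, -0.01162768,
        1.13402745, -0.07508935]), 'dq': array([ 4.73863208e-04, -1.02443686e-04, -2.11965795e-05, -1.21766415e-03,
       -6.70659215e-04,  2.06265723e-03, -2.03609506e-03]), 'joint_efforts': array([-9.85052939e-04, -6.67849874e+01,  9.85081494e-01, -3.14453495e+01,
       -6.04214240e-02,  4.29144851e-02,  1.51508207e-04]), 'position': array([ 0.20100035, -0.59126109,  0.24496427]), 'ee_rot': array([-3.09799379e+00, -5.12200501e-01,  6.06882648e-04]), 'force': array([-0.60706478,  0.56786385, -0.16147727]), 'ft_torque': array([-0.00618861,  0.04054926, -0.00044506]), 'gripper_force': 0.0, 'width': 1.0009617735822471} 0.019
scene {'camera_matrix': array([[473.16101062,   0.        , 328.60364574],
       [  0.        , 473.16101062, 201.4507077 ],
       [  0.        ,   0.        ,   1.        ]]), 'rvec': array([ 1.00856516,  2.31599589, -1.16966707]), 'tvec': array([ 0.34795188, -0.14845442,  1.32746343])}
top {'camera_matrix': array([[423.6880646 ,   0.        , 321.40183404],
       [  0.        , 423.6880646 , 205.25695908],
       [  0.        ,   0.        ,   1.        ]]), 'rvec': array([ 2.13656387, -2.14074118,  0.2071148 ]), 'tvec': array([-0.01370743,  0.51552375,  1.12395374])}
```

View pics/top0.png

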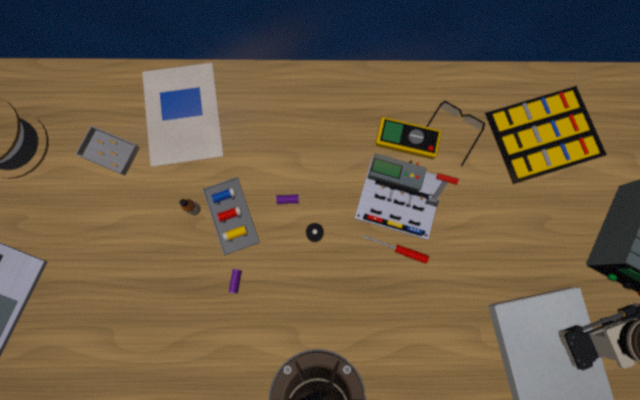

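View pics/scene0.png

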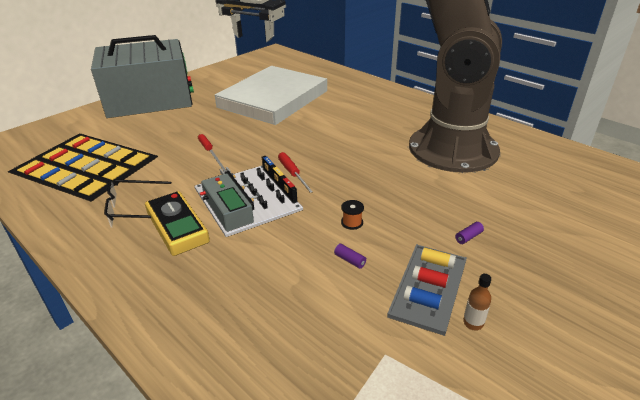

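The top view shows the tray near (231,215) with cells blue (222,196), red (230,214) and yellow (235,233). The tester is near (398,197), the spool at (314,232), the bottle at (189,206), the screwdriver at (400,250) and the multimeter at (408,137). Purple lookalikes lie at (287,199) and (235,281). They are not red, yellow or blue, so they are not the ones meant. I'll confirm in an enlarged crop.

```bash
cat > h.py <<'E'
import cv2, numpy as np
from scipy.spatial.transform import Rotation as R
from cell import sensors, optics, arm
def ray(cal,px,z):
    K=cal["camera_matrix"]; Rm=cv2.Rodrigues(np.array(cal["rvec"]))[0]; t=np.array(cal["tvec"])
    d=(np.c_[np.reshape(px,(-1,2)),np.ones(np.size(px)//2)]@np.linalg.inv(K).T)@Rm
    c=-Rm.T@t
    return c+d*((z-c[2])/d[:,2])[:,None]
def blobs(im,lo,hi,amin=20):
    hsv=cv2.cvtColor(im,cv2.COLOR_BGR2HSV)
    lo,hi=np.array(lo),np.array(hi)
    if lo[0]>hi[0]: m=cv2.inRange(hsv,lo,np.array([180,*hi[1:]]))|cv2.inRange(hsv,np.array([0,*lo[1:]]),hi)
    else: m=cv2.inRange(hsv,lo,hi)
    cs=cv2.findContours(m,cv2.RETR_EXTERNAL,cv2.CHAIN_APPROX_NONE)[0]
    return [c for c in sorted(cs,key=cv2.contourArea,reverse=True) if cv2.contourArea(c)>=amin]
COL=dict(red=((172,120,60),(8,255,255)),yellow=((20,130,90),(32,255,255)),blue=((100,120,50),(125,255,255)))
E
python3 - <<'E'
from h import *
im=np.load("pics/top0.npy"); cal=optics.calibration("top")
a=im[170:260,180:280]; b=im[145:245,345:465]
a=cv2.resize(a,None,fx=4,fy=4,interpolation=2)
b=cv2.resize(b,None,fx=3.3,fy=3.6,interpolation=2)
cv2.imwrite("pics/crop1.png",np.hstack([a,b[:360]]))
for n,(lo,hi) in COL.items():
    for c in blobs(im,lo,hi,8):
        (r,s,ang)=cv2.minAreaRect(c)
        if 200<r[0]<470 and 120<r[1]<270: print(n,np.round(r,1),np.round(s,1),round(ang),ray(cal,r,.03)[0][:2].round(3), "z.055",ray(cal,r,.055)[0][:2].round(3))
print("spool",ray(cal,(314,232),.045)[0],"bottle",ray(cal,(189,206),.06)[0],"mm",ray(cal,(408,137),.047)[0], "tray corners",ray(cal,[(204,189),(237,179),(259,241),(226,253)],.012).round(3).tolist())
print("tester corners",ray(cal,[(356,219),(429,238)],.01).round(3).tolist())
E
```

```text
red [411.7 253.7] [34.9  8.5] 20 [ 0.383 -0.263] z.055 [ 0.381 -0.257]
red [226.7 214.6] [ 9.2 18.7] 72 [0.492 0.248] z.055 [0.488 0.243]
red [447.  178.6] [21.8  6.6] 16 [ 0.595 -0.373] z.055 [ 0.589 -0.364]
red [374.4 218.4] [16.1  4.7] 16 [ 0.481 -0.163] z.055 [ 0.477 -0.159]
red [430.5 147.5] [5. 5.] 90 [ 0.687 -0.33 ] z.055 [ 0.679 -0.323]
yellow [408.3 137.5] [63.4 31.5] 13 [ 0.717 -0.267] z.055 [ 0.708 -0.261]
yellow [236.  232.3] [ 9.2 19.4] 70 [0.443 0.221] z.055 [0.44  0.216]
yellow [394.3 223.8] [15.5  4.1] 16 [ 0.466 -0.218] z.055 [ 0.462 -0.213]
blue [220.8 195.8] [ 8.6 18.2] 70 [0.545 0.266] z.055 [0.54  0.261]
blue [414.3 230.1] [15.8  4.2] 17 [ 0.448 -0.273] z.055 [ 0.445 -0.267]
spool [0.44144001 0.00574746 0.045     ] bottle [0.51095871 0.34409306 0.06      ] mm [ 0.71242429 -0.26197103  0.047     ] tray corners [[0.568, 0.318, 0.012], [0.598, 0.226, 0.012], [0.42, 0.159, 0.012], [0.387, 0.25, 0.012]]
tester corners [[0.482, -0.113, 0.01], [0.428, -0.318, 0.01]]
```

View pics/crop1.png

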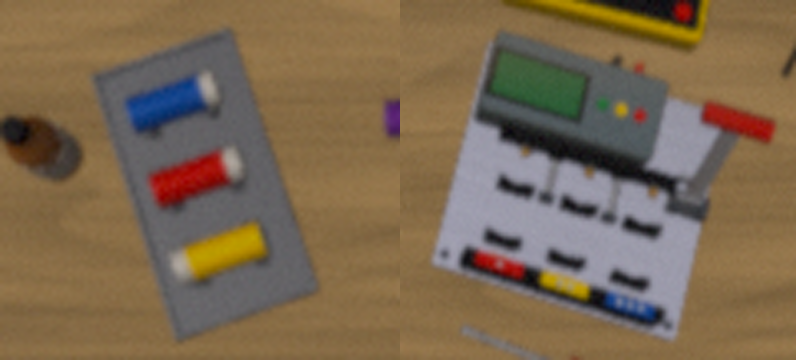

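The enlarged crop confirms it. Red and blue have their white + collars on the right, and yellow has its collar on the left. The tester shows red, yellow and blue plates from left to right with the lever at the right, leaning back. Next I'll take a closer wrist view over the tester.

Call:
arm_command --deltas '[0,0,0,0.05,0.06,0.05,92,0,0,0,0.2,0.3,0.1,91.8]'

```text
clock: 0.3
position: [0.2543, -0.5193, 0.2846]
ee_rot: [3.099, 0.507, -0.0]
force: [1.2, 0.2, 0.3]
width: 1.0
gripper_force: 0.0
```

Call:
arm_command --deltas '[0,0,-0.39,0.24,0.34,0.13,91.8,0,0,-0.39,0.24,0.34,0.13,91.8,0,0,-0.39,0.24,0.34,0.13,91.8,0,0,-0.39,0.24,0.34,0.13,91.8,0,0,-0.39,0.24,0.34,0.13,91.8,0,0,-0.39,0.24,0.34,0.13,91.8,0,0,-0.39,0.24,0.34,0.13,91.8,0,0,-0.39,0.24,0.34,0.13,91.8,0,0,-0.39,0.24,0.34,0.13,91.8,0,0,-0.39,0.24,0.34,0.13,91.8,0,0,-0.39,0.24,0.34,0.13,91.8,0,0,-0.39,0.24,0.34,0.13,91.8]'

```text
clock: 1.5
position: [0.4938, -0.1797, 0.4132]
ee_rot: [3.109, -0.449, -0.002]
force: [-0.3, -0.0, 0.2]
width: 1.003
gripper_force: 0.0
```

```bash
python3 - <<'E'
from h import *
s=sensors.observe(); print(s["clock"],s["joints"].round(3),s["position"],s["ee_rot"])
cal=optics.calibration("wrist"); im=optics.get_image("wrist"); np.savez("pics/w1.npz",im=im,**cal); cv2.imwrite("pics/w1.png",im); print(cal)
E
```

```text
1.5 [ 0.371  0.188 -0.153  1.514  0.029  1.444 -1.64 ] [ 0.49377163 -0.17969862  0.41322591] [ 3.10880073e+00 -4.48544000e-01 -2.25008569e-03]
{'camera_matrix': array([[284.69046873,   0.        , 316.27443615],
       [  0.        , 284.69046873, 201.04818615],
       [  0.        ,   0.        ,   1.        ]]), 'rvec': array([-1.76607996,  2.3610169 ,  0.34246022]), 'tvec': array([-0.03234072,  0.41950827,  0.70036491])}
```

View pics/w1.png

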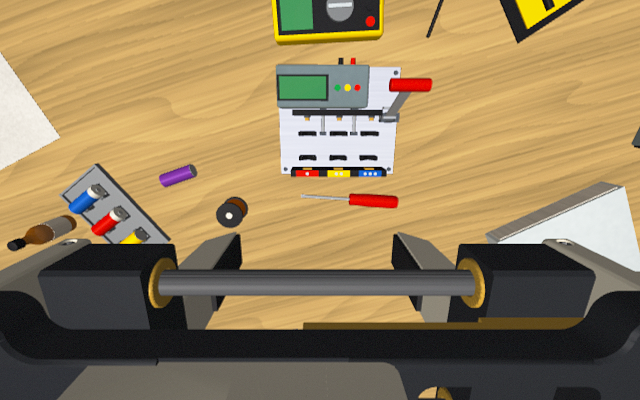

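The wrist view shows the tester upright around (338,120) with the plates at (307,173), (339,173) and (370,173), the lever grip at (410,85), and the tray at lower left. I'll go lower for a finer measurement.

Call:
arm_command --deltas '[0,0,0,-0.06,-0.03,-0.2,91.8,0,0,0,-0.06,-0.03,-0.2,91.8,0,0,0,-0.06,-0.03,-0.2,91.8,0,0,0,-0.06,-0.03,-0.2,91.8,0,0,0,-0.06,-0.03,-0.2,91.8,0,0,0,-0.06,-0.03,-0.2,91.8,0,0,0,-0.06,-0.03,-0.2,91.8]'

```text
clock: 2.25
position: [0.4364, -0.209, 0.2159]
ee_rot: [3.109, -0.447, 0.005]
force: [0.4, -0.3, 0.8]
width: 1.002
gripper_force: 0.0
```

```bash
python3 - <<'E'
from h import *
s=sensors.observe(); print(s["clock"],s["joints"].round(3),s["position"],s["ee_rot"])
cal=optics.calibration("wrist"); im=optics.get_image("wrist"); np.savez("pics/w2.npz",im=im,**cal); cv2.imwrite("pics/w2.png",im)
for n,(lo,hi) in COL.items():
    for c in blobs(im,lo,hi,30):
        r,sz,ang=cv2.minAreaRect(c); print(n,np.round(r,1),np.round(sz,1),round(ang),ray(cal,r,.052)[0].round(4))
E
```

```text
2.25 [ 0.452  0.244 -0.14   1.941  0.041  0.957 -1.564] [ 0.43636506 -0.20897906  0.21587376] [ 3.10922448 -0.44673479  0.00473867]
red [370.6 209.7] [77.  19.6] 4 [ 0.3983 -0.2602  0.052 ]
red [259. 165.] [10. 38.] 90 [ 0.4809 -0.1572  0.052 ]
red [340.5  10.5] [13. 11.] 90 [ 0.5955 -0.278   0.052 ]
yellow [442.5 323. ] [ 10. 279.] 90 [ 0.2256 -0.3129  0.052 ]
yellow [471.8 282.9] [49.3 24.4] 84 [ 0.2732 -0.3563  0.052 ]
yellow [311.5 166. ] [10. 37.] 90 [ 0.4641 -0.2107  0.052 ]
yellow [155.  283.5] [47. 14.] 90 [0.3802 0.012  0.052 ]
yellow [322.8  10.3] [11.3 12. ] 45 [ 0.6003 -0.2622  0.052 ]
yellow [444.8 393.7] [14.6  9.7] 14 [ 0.1089 -0.2971  0.052 ]
blue [364. 165.] [10. 38.] 90 [ 0.4493 -0.2649  0.052 ]
```

View pics/w2.png

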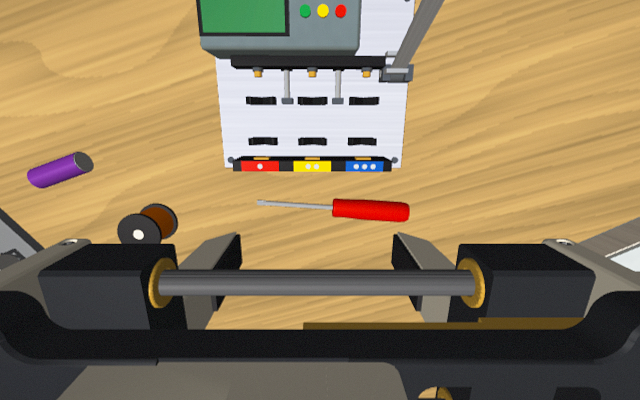

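The tester is clear here, with plates at (259,165), (311,166) and (364,165). Their spacing measures 112.2 mm against the expected 112 mm, so the height is right. I'll check against the cradles and pins, then move to the tray.

```bash
python3 - <<'E'
from h import *
d=np.load("pics/w2.npz"); im=d["im"]; cal={k:d[k] for k in("camera_matrix","rvec","tvec")}
psi=-.2854; ex=np.array([np.cos(psi),np.sin(psi)]); ey=np.array([-ex[1],ex[0]])
O=np.array([.4648,-.2109])+.086*ex
print("origin",O,"bays",[(O-.04*ex+y*ey).round(4).tolist() for y in(.056,0,-.056)])
def T(px,z): v=ray(cal,px,z)[:,:2]-O; return np.c_[v@ex,v@ey].round(4)[0]
m=cv2.inRange(im,(0,0,0),(60,60,60)); m[:85]=0; m[155:]=0; m[:,:235]=0; m[:,395:]=0
for c in cv2.findContours(m,0,2)[0]:
    if cv2.contourArea(c)<80: continue
    x,y,w,h=cv2.boundingRect(c)
    print((x,y,w,h),"L-top",T((x-.5,y-.5),.031),"R-top",T((x+w-.5,y-.5),.031),"bottom",T((x+w/2,y+h-.5),.010))
for p in [(258,77),(312,77),(366,77)]: print("pin",T(p,.036))
E
```

```text
origin [ 0.54732122 -0.23511255] bays [[0.5247, -0.1701], [0.5089, -0.2239], [0.4932, -0.2776]]
(348, 138, 28, 7) L-top [-0.0583 -0.0399] R-top [-0.0583 -0.0711] bottom [-0.0678 -0.0597]
(299, 138, 27, 7) L-top [-0.0583  0.0146] R-top [-0.0583 -0.0154] bottom [-0.0678 -0.0007]
(249, 138, 28, 7) L-top [-0.0583  0.0703] R-top [-0.0583  0.0391] bottom [-0.0678  0.0584]
(349, 97, 29, 8) L-top [-0.0153 -0.0396] R-top [-0.0153 -0.0707] bottom [-0.0226 -0.0594]
(298, 97, 29, 8) L-top [-0.0154  0.015 ] R-top [-0.0153 -0.0161] bottom [-0.0226 -0.0008]
(246, 97, 30, 7) L-top [-0.0154  0.0706] R-top [-0.0154  0.0385] bottom [-0.0215  0.0583]
pin [0.0033 0.0552]
pin [ 0.0033 -0.0007]
pin [ 0.0033 -0.0566]
```

Call:
arm_command --deltas '[0,0,0,0,0.1,0.02,91.8,0,0,0.1,0,0.4,0.02,91.8,0,0,0.5,-0.02,0.41,0.04,91.8,0,0,0.5,-0.02,0.41,0.04,91.8,0,0,0.5,-0.02,0.41,0.04,91.8,0,0,0.5,-0.02,0.41,0.04,91.8,0,0,0.5,-0.02,0.41,0.04,91.8,0,0,0.5,-0.02,0.41,0.04,91.8,0,0,0.5,-0.02,0.41,0.04,91.8,0,0,0.5,-0.02,0.41,0.04,91.8,0,0,0.5,-0.02,0.41,0.04,91.8,0,0,0.5,-0.02,0.41,0.04,91.8]'

```text
clock: 3.5
position: [0.4153, 0.2005, 0.2545]
ee_rot: [3.044, 0.775, 0.002]
force: [-0.6, 0.1, -0.3]
width: 1.0
gripper_force: 0.0
```

```bash
python3 - <<'E'
from h import *
s=sensors.observe(); print(s["clock"],s["joints"].round(3),s["position"],s["ee_rot"])
cal=optics.calibration("wrist"); im=optics.get_image("wrist"); np.savez("pics/w3.npz",im=im,**cal); cv2.imwrite("pics/w3.png",im)
for n,(lo,hi) in COL.items():
    for c in blobs(im,lo,hi,60):
        r,sz,ang=cv2.minAreaRect(c); print(n,np.round(r,1),np.round(sz,1),round(ang),ray(cal,r,.035)[0].round(4))
E
```

```text
3.5 [-0.105  0.208 -0.538  1.908  0.123  1.057 -1.767] [0.41528334 0.20046876 0.25445422] [3.04387534e+00 7.74990503e-01 1.53549677e-03]
red [311.8 105.2] [44.7 21.9] 9 [0.4926 0.249  0.035 ]
yellow [443. 323.] [ 10. 280.] 90 [ 0.3137 -0.0715  0.035 ]
yellow [311.5 152.5] [42.9 20.6] 9 [0.4431 0.2227 0.035 ]
yellow [472.1 282.8] [49.6 24.1] 82 [ 0.39   -0.0676  0.035 ]
yellow [154.8 282.9] [13.5 48.2] 1 [0.1723 0.3319 0.035 ]
yellow [445.  393.5] [11. 14.] 90 [ 0.2025 -0.1556  0.035 ]
blue [319.1  54.6] [46.5 24.5] 9 [0.5447 0.2676 0.035 ]
```

View pics/w3.png

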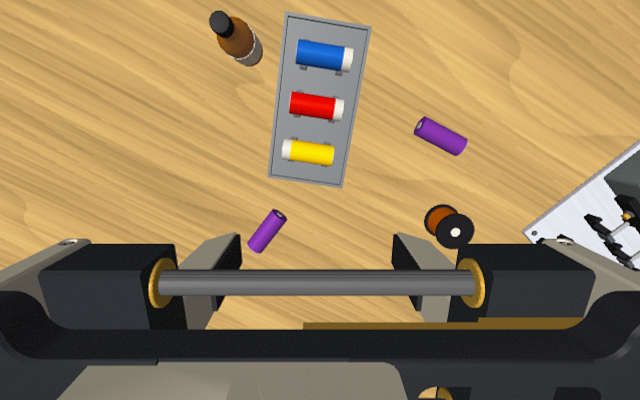

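The bay model agrees with the cradles to about 1 mm. The tray view shows blue at (319,55), red at (312,105) and yellow at (311,152). Next I'll measure each whole cell, collar included, on its axis plane.

```bash
python3 - <<'E'
from h import *
d=np.load("pics/w3.npz"); im=d["im"]; cal={k:d[k] for k in("camera_matrix","rvec","tvec")}
hsv=cv2.cvtColor(im,cv2.COLOR_BGR2HSV)
white=cv2.inRange(hsv,(0,0,170),(180,70,255)); P={}
for n,(lo,hi) in COL.items():
    c=[c for c in blobs(im,lo,hi,60) if cv2.minAreaRect(c)[0][1]<200 and 250<cv2.minAreaRect(c)[0][0]<400][0]
    m=np.zeros(im.shape[:2],np.uint8); cv2.drawContours(m,[c],-1,255,-1)
    near=cv2.dilate(m,np.ones((33,33),np.uint8))&white
    wc=max(cv2.findContours(near,0,1)[0],key=cv2.contourArea)
    r=cv2.minAreaRect(np.vstack([c,wc])); bp=cv2.boxPoints(r)
    s=sorted(bp,key=lambda p:p[0]); e=[(s[0]+s[1])/2,(s[2]+s[3])/2]
    w=cv2.moments(wc); w=np.array([w["m10"],w["m01"]])/w["m00"]
    E=ray(cal,np.array(e),.03)[:,:2]
    if np.linalg.norm(w-e[0])<np.linalg.norm(w-e[1]): E=E[::-1]
    v=E[1]-E[0]; P[n]=E.mean(0)
    print(n,"white",w.round(1),cv2.contourArea(wc),"mid",E.mean(0).round(4),"len",np.linalg.norm(v).round(4),"yaw",np.arctan2(v[1],v[0]).round(3))
v=P["blue"]-P["yellow"]; print("spacing",np.linalg.norm(v)/2,"tray yaw from row",np.arctan2(v[1],v[0])-np.pi/2)
Rm=cv2.Rodrigues(cal["rvec"])[0]; print("cam",-Rm.T@cal["tvec"],"axis",Rm[2]); print(ray(cal,(368,27),.012),ray(cal,(287,12),.012),ray(cal,(268,178),.012),ray(cal,(342,187),.012))
E
```

```text
red white [338.6 108.6] 139.0 mid [0.4946 0.2438] len 0.0652 yaw -1.229
yellow white [286.  148.1] 128.5 mid [0.4407 0.2276] len 0.0654 yaw 1.916
blue white [347.5  57.4] 163.0 mid [0.5476 0.2624] len 0.0653 yaw -1.221
spacing 0.05620463457089996 tray yaw from row -1.25618573503333
cam [0.48304656 0.23809159 0.39331849] axis [-0.24794816 -0.13617758 -0.95915451]
[[0.60228906 0.23295496 0.012     ]] [[0.57020419 0.3241052  0.012     ]] [[0.38175972 0.25744624 0.012     ]] [[0.41911363 0.16250219 0.012     ]]
```

Call:
arm_command --deltas '[0,0,0.896,0.079,0.043,-0.13,38,0,0,0.896,0.079,0.043,-0.13,38,0,0,0.896,0.079,0.043,-0.13,38,0,0,0.896,0.079,0.043,-0.13,38,0,0,0.896,0.079,0.043,-0.13,38,0,0,0.896,0.079,0.043,-0.13,38,0,0,0.896,0.079,0.043,-0.13,38,0,0,0.896,0.079,0.043,-0.13,38,0,0,0.896,0.079,0.043,-0.13,38,0,0,0.896,0.079,0.043,-0.13,38,0,0,0.896,0.079,0.043,-0.13,38,0,0,0.896,0.079,0.043,-0.13,38,0,0,0.896,0.079,0.043,-0.13,38]' --force 15

```text
clock: 4.85
position: [0.4939, 0.244, 0.1239]
ee_rot: [1.82, 2.56, -0.0]
force: [-0.8, 0.3, -0.3]
width: 0.415
gripper_force: 0.0
```

```bash
cat > st.py <<'E'
from h import *
s=sensors.observe(); M=R.from_rotvec(s["ee_rot"]).as_matrix()
print(s["clock"],s["joints"].round(2),s["position"].round(4),"yaw",np.arctan2(M[1,0],M[0,0]).round(4),"tilt",M[:,2].round(3),"w",s["width"]*91.8,s["gripper_force"],s["force"].round(1))
E
python3 st.py
```

```text
4.85 [-0.    0.58 -0.79  1.85  0.51  0.93 -0.69] [0.4939 0.244  0.1239] yaw 1.9055 tilt [ 0. -0. -1.] w 38.12643788252421 0.0 [-0.8  0.3 -0.3]
```

Call:
arm_command --deltas '[0,0,0,0,0,-0.03,38,0,0,0,0,0,-0.06,38,0,0,0,0,0,-0.08,38,0,0,0,0,0,-0.092,38,0,0,0,0,0,-0.092,38,0,0,0,0,0,-0.092,38,0,0,0,0,0,-0.092,20,0,0,0,0,0,-0.092,20,0,0,0,0,0,-0.092,20,0,0,0,0,0,-0.092,20,0,0,0,0,0,-0.092,20]' --force 15

```text
clock: 5.95
position: [0.4933, 0.2446, 0.0326]
ee_rot: [1.817, 2.563, -0.0]
force: [-3.7, -1.6, 5.9]
width: 0.281
gripper_force: 15.0
```

```bash
python3 st.py
```

```text
5.95 [-0.07  0.7  -0.7   1.92  0.64  0.76 -0.8 ] [0.4933 0.2446 0.0326] yaw 1.9081 tilt [ 0. -0. -1.] w 25.785024294406124 14.989223331212997 [-3.7 -1.6  5.9]
```

Call:
arm_command --deltas '[0,0,0,0,0,0.02,20,0,0,0,0,0,0.05,20,0,0,0,0,0,0.09,20,0,0,0,0,0,0.12,20,0,0,0.05,0.002,-0.03,0.12,20,0,0,0.12,0.005,-0.07,0.12,20,0,0,0.2,0.01,-0.115,0.12,20,0,0,0.28,0.015,-0.16,0.12,20,0,0,0.36,0.02,-0.205,0.12,20,0,0,0.44,0.022,-0.25,0.12,20,0,0,0.52,0.025,-0.295,0.12,20,0,0,0.58,0.028,-0.34,0.12,20,0,0,0.604,0.031,-0.38,0.12,20,0,0,0.604,0.031,-0.405,0.12,20,0,0,0.604,0.031,-0.414,0.12,20,0,0,0.604,0.031,-0.414,0.12,20,0,0,0.604,0.031,-0.414,0.12,20,0,0,0.604,0.031,-0.414,0.12,20]'

```text
clock: 7.75
position: [0.5248, -0.1675, 0.1523]
ee_rot: [0.442, 3.11, 0.001]
force: [-0.4, -0.0, -0.7]
width: 0.275
gripper_force: 15.0
```

```bash
python3 st.py
```

```text
7.75 [ 0.93  0.65 -1.06  1.81  0.65  1.08  0.91] [ 0.5248 -0.1675  0.1523] yaw 2.8594 tilt [ 0.001  0.    -1.   ] w 25.240461591409964 14.986113756895065 [-0.4 -0.  -0.7]
```

Call:
arm_command --deltas '[0,0,0,0,0,-0.04,20,0,0,0,0,0,-0.07,20,0,0,0,0,0,-0.085,20,0,0,0,0,0,-0.085,20,0,0,0,0,0,-0.085,20]'

```text
clock: 8.25
position: [0.5253, -0.1686, 0.0678]
ee_rot: [0.444, 3.109, 0.001]
force: [-0.3, -0.3, -0.3]
width: 0.278
gripper_force: 15.0
```

```bash
python3 st.py
```

```text
8.25 [ 0.86  0.75 -0.97  1.88  0.77  0.94  0.81] [ 0.5253 -0.1686  0.0678] yaw 2.858 tilt [ 0.001  0.    -1.   ] w 25.50976554119558 14.986034631729126 [-0.3 -0.3 -0.3]
```

Call:
arm_command --deltas '[0,0,0,-0.0005,-0.0015,-0.01,20,0,0,0,-0.0005,-0.0015,-0.018,20,0,0,0,-0.0005,-0.0015,-0.024,20,0,0,0,-0.0005,-0.0015,-0.0275,20,0,0,0,-0.0005,-0.0015,-0.0285,20,0,0,0,-0.0005,-0.0015,-0.0285,20]'

```text
clock: 8.85
position: [0.5239, -0.1713, 0.0386]
ee_rot: [-0.447, -3.109, 0.001]
force: [-3.4, -1.2, 5.0]
width: 0.279
gripper_force: 15.0
```

```bash
python3 st.py
```

```text
8.85 [ 0.85  0.78 -0.93  1.9   0.81  0.89  0.78] [ 0.5239 -0.1713  0.0386] yaw 2.8563 tilt [-0.001 -0.001 -1.   ] w 25.61080585243029 14.990174174308777 [-3.4 -1.2  5. ]
```

Call:
arm_command --deltas '[0,0,0,0,0,0,30,0,0,0,0,0,0,36,0,0,0,0,0,0,38,0,0,0,0,0,0,38,0,0,0,0,0,0.02,38,0,0,0,0,0,0.05,38,0,0,0,0,0,0.09,38,0,0,0,0,0,0.12,38]'

```text
clock: 9.65
position: [0.5245, -0.1706, 0.1604]
ee_rot: [0.445, 3.109, 0.001]
force: [0.8, -0.9, -0.3]
width: 0.415
gripper_force: 0.0
```

```bash
python3 st.py; python3 - <<'E'
from h import *
a=[]
for n in("scene","top"):
    im=optics.get_image(n); np.save(f"pics/{n}1.npy",im)
    c=im[140:240,180:320] if n=="scene" else im[150:250,345:485]
    a.append(cv2.resize(c,None,fx=2.8,fy=2.8,interpolation=2))
cv2.imwrite("pics/chk1.png",np.hstack(a))
E
```

```text
9.65 [ 0.94  0.64 -1.07  1.8   0.64  1.09  0.92] [ 0.5245 -0.1706  0.1604] yaw 2.8573 tilt [ 0.001  0.    -1.   ] w 38.122433974273186 0.0 [ 0.8 -0.9 -0.3]
```

View pics/chk1.png

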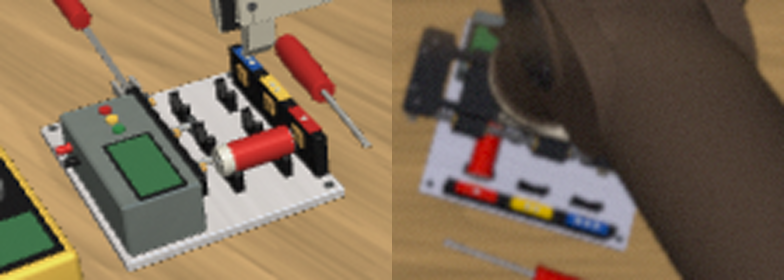

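The crop shows the red cell lying in bay 1 with its white + end towards the contact bar. Next is yellow.

Call:
arm_command --deltas '[0,0,-0.1,-0.01,0.04,0,38,0,0,-0.2,-0.02,0.09,0,38,0,0,-0.3,-0.03,0.135,0,38,0,0,-0.4,-0.04,0.18,0,38,0,0,-0.5,-0.05,0.225,0,38,0,0,-0.605,-0.06,0.27,-0.01,38,0,0,-0.605,-0.07,0.32,-0.02,38,0,0,-0.605,-0.08,0.365,-0.035,38,0,0,-0.605,-0.084,0.39,-0.05,38,0,0,-0.605,-0.084,0.398,-0.06,38,0,0,-0.605,-0.084,0.398,-0.06,38,0,0,-0.605,-0.084,0.398,-0.06,38,0,0,-0.605,-0.084,0.398,-0.06,38]'

```text
clock: 11.05
position: [0.4408, 0.2254, 0.0986]
ee_rot: [1.822, 2.558, -0.001]
force: [-0.7, -0.8, 0.1]
width: 0.418
gripper_force: 0.0
```

```bash
python3 st.py
```

```text
11.05 [ 0.01  0.54 -0.8   2.    0.54  0.82 -0.77] [0.4408 0.2254 0.0986] yaw 1.904 tilt [ 0.    -0.001 -1.   ] w 38.33942425702077 0.0 [-0.7 -0.8  0.1]
```

Call:
arm_command --deltas '[0,0,0,0,0.0015,-0.025,38,0,0,0,0,0.0015,-0.05,38,0,0,0,0,0.0015,-0.0665,38,0,0,0,0,0.0015,-0.0665,38,0,0,0,0,0.0015,-0.0665,38,0,0,0,0,0.0015,-0.0665,20,0,0,0,0,0.0015,-0.0665,20,0,0,0,0,0.0015,-0.0665,20,0,0,0,0,0.0015,-0.0665,20,0,0,0,0,0.0015,-0.0665,20]' --force 15

```text
clock: 12.05
position: [0.4396, 0.2282, 0.0326]
ee_rot: [1.819, 2.561, -0.001]
force: [-3.8, -2.0, 6.9]
width: 0.276
gripper_force: 15.0
```

```bash
python3 st.py
```

```text
12.05 [-0.07  0.64 -0.71  2.05  0.66  0.69 -0.87] [0.4396 0.2282 0.0326] yaw 1.9065 tilt [ 0.    -0.001 -1.   ] w 25.343722523040427 14.987837970256805 [-3.8 -2.   6.9]
```

Call:
arm_command --deltas '[0,0,0,0,0,0.02,20,0,0,0,0,0,0.05,20,0,0,0,0,0,0.09,20,0,0,0,0,0,0.12,20,0,0,-0.05,0.005,-0.03,0.12,20,0,0,-0.12,0.01,-0.06,0.12,20,0,0,-0.2,0.015,-0.09,0.12,20,0,0,-0.29,0.02,-0.12,0.12,20,0,0,-0.38,0.025,-0.15,0.12,20,0,0,-0.47,0.03,-0.18,0.12,20,0,0,-0.56,0.035,-0.21,0.12,20,0,0,-0.65,0.04,-0.24,0.12,20,0,0,-0.74,0.045,-0.27,0.12,20]'

```text
clock: 13.35
position: [0.4853, -0.0427, 0.1526]
ee_rot: [2.929, 1.133, 0.002]
force: [0.6, -0.3, -1.3]
width: 0.28
gripper_force: 15.0
```

Call:
arm_command --deltas '[0,0,-0.09,0.005,-0.03,0,20,0,0,-0.18,0.01,-0.06,0,20,0,0,-0.27,0.014,-0.09,0,20,0,0,-0.36,0.018,-0.12,0,20,0,0,-0.45,0.021,-0.145,0,20,0,0,-0.54,0.023,-0.165,0,20,0,0,-0.62,0.024,-0.178,0,20,0,0,-0.655,0.024,-0.182,0,20,0,0,-0.655,0.024,-0.182,0,20,0,0,-0.655,0.024,-0.182,0,20,0,0,-0.655,0.024,-0.182,0,20]'

```text
clock: 14.45
position: [0.5092, -0.2228, 0.1521]
ee_rot: [-3.11, 0.442, -0.0]
force: [0.2, -0.7, -2.1]
width: 0.277
gripper_force: 15.0
```

```bash
python3 st.py
```

```text
14.45 [ 0.5   0.44 -0.25  1.84  0.13  0.88 -1.66] [ 0.5092 -0.2228  0.1521] yaw -0.2825 tilt [ 0.  0. -1.] w 25.398163129952145 14.982934445142746 [ 0.2 -0.7 -2.1]
```

Call:
arm_command --deltas '[0,0,-0.002,0,-0.001,-0.04,20,0,0,-0.002,0,-0.001,-0.07,20,0,0,-0.002,0,-0.001,-0.085,20,0,0,-0.002,0,-0.001,-0.085,20,0,0,-0.002,0,-0.001,-0.085,20]'

```text
clock: 14.95
position: [0.5094, -0.2241, 0.0673]
ee_rot: [-3.109, 0.449, -0.0]
force: [0.6, 0.6, -0.6]
width: 0.28
gripper_force: 15.0
```

```bash
python3 st.py
```

```text
14.95 [ 0.48  0.55 -0.22  1.91  0.18  0.7  -1.71] [ 0.5094 -0.2241  0.0673] yaw -0.2869 tilt [ 0.  0. -1.] w 25.679481903820864 14.982899576425552 [ 0.6  0.6 -0.6]
```

Call:
arm_command --deltas '[0,0,0,-0.0004,0,-0.01,20,0,0,0,-0.0004,0,-0.018,20,0,0,0,-0.0004,0,-0.024,20,0,0,0,-0.0004,0,-0.027,20,0,0,0,-0.0004,0,-0.0285,20,0,0,0,-0.0004,0,-0.0285,20]'

```text
clock: 15.55
position: [0.5084, -0.2252, 0.0387]
ee_rot: [3.108, -0.452, -0.0]
force: [-2.6, -1.7, 4.5]
width: 0.278
gripper_force: 15.0
```

```bash
python3 st.py
```

```text
15.55 [ 0.47  0.59 -0.21  1.93  0.19  0.64 -1.72] [ 0.5084 -0.2252  0.0387] yaw -0.2888 tilt [-0.    -0.001 -1.   ] w 25.492239265775734 14.979459643363953 [-2.6 -1.7  4.5]
```

Call:
arm_command --deltas '[0,0,0,0,0,0,30,0,0,0,0,0,0,36,0,0,0,0,0,0,36,0,0,0,0,0,0,36,0,0,0,0,0,0.02,36,0,0,0,0,0,0.05,36,0,0,0,0,0,0.09,36,0,0,0,0,0,0.12,36,0,0,0.09,0,0.04,0.12,36,0,0,0.18,0,0.08,0.12,36,0,0,0.27,0,0.12,0.12,36,0,0,0.36,0,0.16,0.12,36,0,0,0.45,0,0.2,0.12,36,0,0,0.54,0.01,0.24,0.12,36,0,0,0.63,0.01,0.27,0.12,36,0,0,0.72,0.02,0.3,0.12,36]'

```text
clock: 17.15
position: [0.5279, 0.0772, 0.1585]
ee_rot: [2.862, 1.295, -0.001]
force: [0.7, -0.6, -0.7]
width: 0.392
gripper_force: 0.0
```

```bash
python3 st.py; python3 - <<'E'
from h import *
a=[]
for n in("scene","top"):
    im=optics.get_image(n); np.save(f"pics/{n}2.npy",im)
    c=im[140:240,180:320] if n=="scene" else im[150:250,345:485]
    a.append(cv2.resize(c,None,fx=2.8,fy=2.8,interpolation=2))
cv2.imwrite("pics/chk2.png",np.hstack(a))
E
```

```text
17.15 [ 0.19  0.45 -0.58  1.87  0.31  0.92 -1.26] [0.5279 0.0772 0.1585] yaw 0.85 tilt [-0. -0. -1.] w 35.99013164486923 0.0 [ 0.7 -0.6 -0.7]
```

View pics/chk2.png

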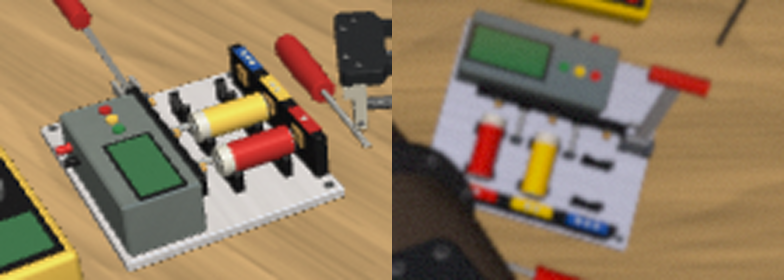

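Red and yellow both lie in their bays with the white ends to the bar. Next is blue.

Call:
arm_command --deltas '[0,0,0.09,0.005,0.04,0,38,0,0,0.18,0.01,0.08,0,38,0,0,0.27,0.015,0.12,0,38,0,0,0.36,0.019,0.15,0,38,0,0,0.45,0.019,0.17,-0.02,38,0,0,0.54,0.019,0.183,-0.04,38,0,0,0.63,0.019,0.185,-0.06,38,0,0,0.673,0.019,0.185,-0.06,38,0,0,0.673,0.019,0.185,-0.06,38,0,0,0.673,0.019,0.185,-0.06,38,0,0,0.673,0.019,0.185,-0.06,38]'

```text
clock: 18.35
position: [0.5481, 0.2603, 0.0989]
ee_rot: [1.83, 2.552, 0.001]
force: [-0.9, 0.2, -0.1]
width: 0.416
gripper_force: 0.0
```

```bash
python3 st.py
```

```text
18.35 [-0.02  0.69 -0.78  1.73  0.58  0.96 -0.7 ] [0.5481 0.2603 0.0989] yaw 1.8974 tilt [ 0.001  0.    -1.   ] w 38.16333157093711 0.0 [-0.9  0.2 -0.1]
```

Call:
arm_command --deltas '[0,0,0.004,-0.0005,0.0015,-0.025,38,0,0,0.004,-0.0005,0.0015,-0.05,38,0,0,0.004,-0.0005,0.0015,-0.0665,38,0,0,0.004,-0.0005,0.0015,-0.0665,38,0,0,0.004,-0.0005,0.0015,-0.0665,38,0,0,0.004,-0.0005,0.0015,-0.0665,20,0,0,0.004,-0.0005,0.0015,-0.0665,20,0,0,0.004,-0.0005,0.0015,-0.0665,20,0,0,0.004,-0.0005,0.0015,-0.0665,20,0,0,0.004,-0.0005,0.0015,-0.0665,20]' --force 15

```text
clock: 19.35
position: [0.5465, 0.2621, 0.0328]
ee_rot: [-1.819, -2.561, 0.001]
force: [-4.9, -2.4, 5.4]
width: 0.279
gripper_force: 15.0
```

```bash
python3 st.py
```

```text
19.35 [-0.06  0.77 -0.73  1.77  0.66  0.86 -0.76] [0.5465 0.2621 0.0328] yaw 1.9066 tilt [-0. -0. -1.] w 25.65670910533133 14.988223314285278 [-4.9 -2.4  5.4]
```

Call:
arm_command --deltas '[0,0,0,0,0,0.02,20,0,0,0,0,0,0.05,20,0,0,0,0,0,0.09,20,0,0,0,0,0,0.12,20,0,0,0.05,-0.002,-0.03,0.12,20,0,0,0.12,-0.005,-0.07,0.12,20,0,0,0.2,-0.01,-0.115,0.12,20,0,0,0.28,-0.015,-0.16,0.12,20,0,0,0.36,-0.02,-0.205,0.12,20,0,0,0.44,-0.025,-0.25,0.12,20,0,0,0.52,-0.03,-0.295,0.12,20,0,0,0.58,-0.035,-0.34,0.12,20,0,0,0.605,-0.04,-0.385,0.12,20,0,0,0.605,-0.045,-0.43,0.12,20,0,0,0.605,-0.05,-0.475,0.12,20,0,0,0.605,-0.054,-0.515,0.12,20,0,0,0.605,-0.054,-0.539,0.12,20,0,0,0.605,-0.054,-0.539,0.12,20,0,0,0.605,-0.054,-0.539,0.12,20]'

```text
clock: 21.25
position: [0.4932, -0.2771, 0.1523]
ee_rot: [0.448, 3.109, 0.0]
force: [0.3, -0.0, -1.2]
width: 0.28
gripper_force: 15.0
```

```bash
python3 st.py
```

```text
21.25 [ 1.14  0.7  -1.11  1.77  0.7   1.12  1.08] [ 0.4932 -0.2771  0.1523] yaw 2.8554 tilt [ 0.001  0.    -1.   ] w 25.6909587163411 14.98323529958725 [ 0.3 -0.  -1.2]
```

Call:
arm_command --deltas '[0,0,0,0,-0.0005,-0.04,20,0,0,0,0,-0.0005,-0.07,20,0,0,0,0,-0.0005,-0.085,20,0,0,0,0,-0.0005,-0.085,20,0,0,0,0,-0.0005,-0.085,20]'

```text
clock: 21.75
position: [0.4941, -0.2766, 0.068]
ee_rot: [0.444, 3.109, 0.0]
force: [-0.4, -0.1, -0.8]
width: 0.276
gripper_force: 15.0
```

```bash
python3 st.py
```

```text
21.75 [ 1.08  0.79 -1.02  1.84  0.81  0.99  0.99] [ 0.4941 -0.2766  0.068 ] yaw 2.8581 tilt [ 0.001  0.    -1.   ] w 25.38138755205911 14.983036816120148 [-0.4 -0.1 -0.8]
```

Call:
arm_command --deltas '[0,0,0,-0.001,-0.0008,-0.01,20,0,0,0,-0.001,-0.0008,-0.018,20,0,0,0,-0.001,-0.0008,-0.024,20,0,0,0,-0.001,-0.0008,-0.027,20,0,0,0,-0.001,-0.0008,-0.029,20,0,0,0,-0.001,-0.0008,-0.029,20]'

```text
clock: 22.35
position: [0.492, -0.2788, 0.0385]
ee_rot: [-0.447, -3.109, 0.002]
force: [-4.8, -1.2, 7.9]
width: 0.279
gripper_force: 15.0
```

```bash
python3 st.py
```

```text
22.35 [ 1.07  0.83 -0.99  1.86  0.86  0.95  0.96] [ 0.492  -0.2788  0.0385] yaw 2.8562 tilt [-0.001 -0.001 -1.   ] w 25.656726842619573 14.999214112758636 [-4.8 -1.2  7.9]
```

Call:
arm_command --deltas '[0,0,0,0,0,0,30,0,0,0,0,0,0,36,0,0,0,0,0,0,36,0,0,0,0,0,0,36,0,0,0,0,0,0.02,36,0,0,0,0,0,0.05,36,0,0,0,0,0,0.09,36,0,0,0,0,0,0.13,36,0,0,0,-0.02,-0.04,0.18,20,0,0,0,-0.04,-0.09,0.22,5,0,0,0,-0.06,-0.14,0.22,0,0,0,0,-0.06,-0.19,0.22,0,0,0,0,-0.06,-0.22,0.22,0,0,0,0,-0.06,-0.22,0.22,0]'

```text
clock: 23.75
position: [0.4292, -0.5052, 0.2568]
ee_rot: [-0.46, -3.107, 0.003]
force: [-0.2, 0.2, -0.6]
width: 0.005
gripper_force: 0.0
```

```bash
python3 st.py; python3 - <<'E'
from h import *
a=[]
for n in("scene","top"):
    im=optics.get_image(n); np.save(f"pics/{n}3.npy",im)
    c=im[140:240,180:320] if n=="scene" else im[150:250,345:485]
    a.append(cv2.resize(c,None,fx=2.8,fy=2.8,interpolation=2))
    cal=optics.calibration(n)
    if n=="top":
      O=np.array([.5473,-.2351]); psi=-.2854; ex=np.array([np.cos(psi),np.sin(psi)]); ey=np.array([-ex[1],ex[0]])
      for k,(lo,hi) in COL.items():
        for b in blobs(im,lo,hi,8):
          r,s,g=cv2.minAreaRect(b)
          if 345<r[0]<485 and 150<r[1]<240:
            for z in (.036,.128):
              p=ray(cal,r,z)[0][:2]; print(k,np.round(r,1),np.round(s,1),z,p.round(4),"tester",((p-O)@ex).round(4),((p-O)@ey).round(4))
cv2.imwrite("pics/chk3.png",np.hstack(a))
E
```

```text
23.75 [ 1.4   0.74 -1.12  1.39  0.66  1.41  1.56] [ 0.4292 -0.5052  0.2568] yaw 2.8477 tilt [-0.001 -0.002 -1.   ] w 0.47355823956482124 0.0 [-0.2  0.2 -0.6]
red [377.7 203.2] [ 9.2 18.4] 0.036 [ 0.5229 -0.1721] tester -0.0412 0.0535
red [377.7 203.2] [ 9.2 18.4] 0.128 [ 0.5062 -0.1579] tester -0.0612 0.0625
red [447.  178.6] [21.8  6.6] 0.036 [ 0.5936 -0.3706] tester 0.0826 -0.117
red [447.  178.6] [21.8  6.6] 0.128 [ 0.5713 -0.3407] tester 0.0528 -0.0945
red [374.4 218.4] [16.1  4.7] 0.036 [ 0.4801 -0.1617] tester -0.0852 0.0515
red [374.4 218.4] [16.1  4.7] 0.128 [ 0.4668 -0.1483] tester -0.1017 0.0606
yellow [396.9 209.8] [ 8.8 18.7] 0.036 [ 0.5041 -0.2252] tester -0.0443 -0.0027
yellow [396.9 209.8] [ 8.8 18.7] 0.128 [ 0.4889 -0.2068] tester -0.064 0.0107
yellow [394.3 223.7] [15.5  4.4] 0.036 [ 0.4653 -0.2167] tester -0.0839 -0.0054
yellow [394.3 223.7] [15.5  4.4] 0.128 [ 0.4532 -0.1989] tester -0.1005 0.0082
blue [416.2 215.1] [ 9.2 17.9] 0.036 [ 0.4893 -0.2787] tester -0.0433 -0.0581
blue [416.2 215.1] [ 9.2 17.9] 0.128 [ 0.4753 -0.256 ] tester -0.0632 -0.0403
blue [414.3 230.1] [15.8  4.2] 0.036 [ 0.4472 -0.2715] tester -0.0858 -0.0631
blue [414.3 230.1] [15.8  4.2] 0.128 [ 0.4365 -0.2494] tester -0.1022 -0.0449
```

View pics/chk3.png

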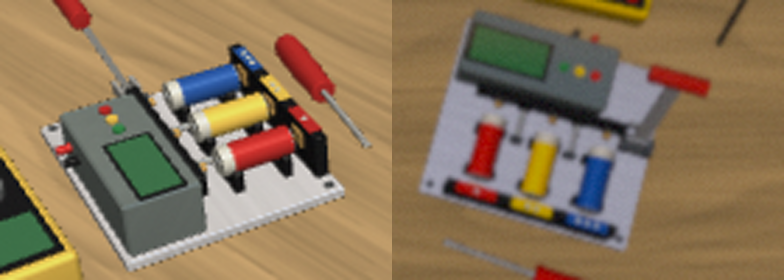

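All three cells are in their bays with the + ends to the bar. The lever grip measures at tester x +0.053, y about -0.09, which matches the description. Next I'll go behind the grip with the fingers shut.

Call:
arm_command --deltas '[0,0,0.006,0.03,0.025,0,0,0,0,0.006,0.06,0.05,0,0,0,0,0.006,0.1,0.085,0,0,0,0,0.006,0.14,0.12,0,0,0,0,0.006,0.17,0.145,0,0,0,0,0.006,0.184,0.157,0,0,0,0,0.006,0.184,0.157,0,0,0,0,0.006,0.184,0.157,-0.03,0,0,0,0.006,0.184,0.157,-0.07,0,0,0,0.006,0.184,0.157,-0.1,0,0,0,0.006,0.184,0.157,-0.118,0,0,0,0.006,0.184,0.157,-0.118,0,0,0,0.006,0.184,0.157,-0.118,0,0,0,0.006,0.184,0.157,-0.118,0]'

```text
clock: 25.25
position: [0.6172, -0.3412, 0.142]
ee_rot: [0.431, 3.109, -0.0]
force: [-0.7, -0.3, 0.0]
width: 0.002
gripper_force: 0.0
```

```bash
cat >> st.py <<'E'
d=s["position"][:2]-[.5473,-.2351]; print("tester xy",d@[.9595,-.2815],d@[.2815,.9595])
E
python3 st.py
```

```text
25.25 [ 0.97  0.88 -1.03  1.41  0.76  1.27  1.18] [ 0.6172 -0.3412  0.142 ] yaw 2.8661 tilt [ 0.003 -0.001 -1.   ] w 0.2103532364265118 0.0 [-0.7 -0.3  0. ]
tester xy 0.09691907705422127 -0.08209491875495571
```

Call:
arm_command --deltas '[0,0,-0.004,-0.002,-0.006,-0.003,0,0,0,-0.004,-0.016,-0.0015,-0.003,0,0,0,-0.004,-0.0305,0.0027,-0.003,0,0,0,-0.004,-0.045,0.007,-0.003,0,0,0,-0.004,-0.0593,0.0111,-0.003,0,0,0,-0.004,-0.0713,0.0145,-0.003,0,0,0,-0.004,-0.0833,0.0181,-0.003,0,0,0,-0.004,-0.093,0.021,-0.003,0,0,0,-0.004,-0.0977,0.0224,-0.003,0,0,0,-0.004,-0.1034,0.024,-0.003,0,0,0,-0.004,-0.1034,0.024,-0.003,0,0,0,-0.004,-0.1034,0.024,-0.003,0]'

```text
clock: 26.45
position: [0.5153, -0.3184, 0.1383]
ee_rot: [0.442, 3.104, -0.001]
force: [8.6, -2.5, -3.6]
width: 0.002
gripper_force: 4.4
```

```bash
python3 st.py
```

```text
26.45 [ 1.13  0.76 -1.08  1.69  0.74  1.14  1.13] [ 0.5153 -0.3184  0.1383] yaw 2.8588 tilt [ 0.006 -0.002 -1.   ] w 0.16473877332968126 4.357952289283276 [ 8.6 -2.5 -3.6]
tester xy -0.007276416567203957 -0.08898644402007724
```

Call:
arm_command --deltas '[0,0,0,-0.004,0.0012,0,0,0,0,0,-0.0077,0.0023,0,0,0,0,0,-0.0077,0.0023,0,0,0,0,0,-0.0077,0.0023,0,0]'

```text
clock: 26.85
position: [0.508, -0.3164, 0.1381]
ee_rot: [0.442, 3.103, -0.001]
force: [11.2, -3.2, -7.3]
width: 0.004
gripper_force: 5.4
```

```bash
python3 st.py
```

```text
26.85 [ 1.15  0.75 -1.09  1.71  0.73  1.13  1.13] [ 0.508  -0.3164  0.1381] yaw 2.8587 tilt [ 0.007 -0.002 -1.   ] w 0.34883344716947795 5.412956178188324 [11.2 -3.2 -7.3]
tester xy -0.014810770713380866 -0.08901676177639387
```

Call:
arm_command --deltas '[0,0,0,-0.003,0.0009,0,0,0,0,0,-0.005,0.0015,0,0,0,0,0,-0.005,0.0015,0,0,0,0,0,-0.005,0.0015,0,0]'

```text
clock: 27.25
position: [0.5072, -0.3161, 0.1389]
ee_rot: [0.441, 3.094, -0.001]
force: [28.1, -7.8, -18.4]
width: 0.004
gripper_force: 14.0
```

```bash
python3 st.py; python3 - <<'E'
from h import *
im=optics.get_image("scene"); cv2.imwrite("pics/lev.png",cv2.resize(im[120:240,180:330],None,fx=4,fy=4,interpolation=2))
E
```

```text
27.25 [ 1.15  0.75 -1.09  1.72  0.73  1.12  1.13] [ 0.5072 -0.3161  0.1389] yaw 2.8582 tilt [ 0.016 -0.003 -1.   ] w 0.34505619496195566 14.024253934621811 [ 28.1  -7.8 -18.4]
tester xy -0.015677006547281516 -0.08900830629892129
```

View pics/lev.png

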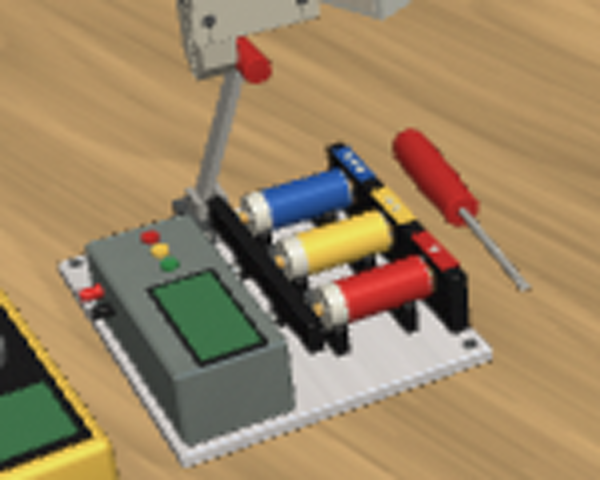

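The force jumped to 29 N with the motion stopped, and the crop shows the lever leaning forward with the pins against all three cells. The lever is at its stop, so I'll ease it back.

Call:
arm_command --deltas '[0,0,0,-0.0,0.0,0,0,0,0,0,0.005,-0.0015,0,0,0,0,0,0.02,-0.006,0,0,0,0,0,0.035,-0.01,0,0,0,0,0,0.05,-0.0147,0,0,0,0,0,0.065,-0.019,0,0,0,0,0,0.08,-0.0235,0,0,0,0,0,0.095,-0.028,0,0,0,0,0,0.11,-0.0323,0,0,0,0,0,0.12,-0.035,0,0,0,0,0,0.12,-0.035,0,0,0,0,0,0.12,-0.035,0.04,0,0,0,0,0.12,-0.035,0.08,0,0,0,0,0.12,-0.035,0.12,0,0,0,0,0.1,-0.08,0.15,0,0,0,0,0.06,-0.12,0.15,0,0,0,0,0.02,-0.16,0.15,0,0,0,0,-0.02,-0.19,0.15,0,0,0,0,-0.04,-0.2,0.15,0,0,0,0,-0.04,-0.2,0.15,0]'

```text
clock: 29.3
position: [0.4532, -0.5196, 0.2864]
ee_rot: [-0.458, -3.105, 0.005]
force: [-0.5, 0.7, -0.2]
width: 0.008
gripper_force: 0.0
```

```bash
python3 st.py; python3 - <<'E'
from h import *
a=[]
for n in("scene","top"):
    im=optics.get_image(n)
    c=im[140:240,180:320] if n=="scene" else im[150:250,345:485]
    a.append(cv2.resize(c,None,fx=2.8,fy=2.8,interpolation=2))
    cal=optics.calibration(n)
O=np.array([.5473,-.2351]); psi=-.2854; ex=np.array([np.cos(psi),np.sin(psi)]); ey=np.array([-ex[1],ex[0]])
for k,(lo,hi) in COL.items():
  for b in blobs(im,lo,hi,8):
    r,s,g=cv2.minAreaRect(b)
    if 345<r[0]<485 and 150<r[1]<240:
      p=ray(cal,r,.036)[0][:2]; print(k,np.round(r,1),"tester",((p-O)@ex).round(4),((p-O)@ey).round(4))
cv2.imwrite("pics/chk4.png",np.hstack(a))
E
```

```text
29.3 [ 1.34  0.75 -1.11  1.27  0.66  1.5   1.58] [ 0.4532 -0.5196  0.2864] yaw 2.8489 tilt [-0.004 -0.003 -1.   ] w 0.7068907983043148 0.0 [-0.5  0.7 -0.2]
tester xy -0.01019298574171851 -0.29948237687007356
red [374.9 208.9] tester -0.0589 0.0569
red [447.2 178.6] tester 0.0826 -0.1174
yellow [397.  214.3] tester -0.0563 -0.006
blue [417.  220.7] tester -0.058 -0.064
```

View pics/chk4.png

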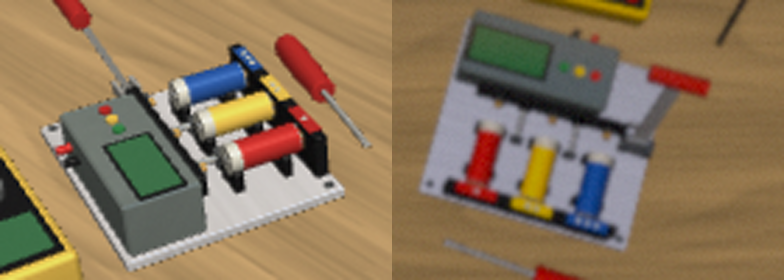

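The lever grip is back at its starting pixel (447,179), and the three cells sit up against the front contacts. I'll hand the job in.

```bash
python3 -c "
from cell import arm; print(arm.sign_off())"
```

```text
the job is handed in; nothing more can be done
None
```

I laid the cells in bays 1, 2, 3 in that order with their + ends to the bar, swung the lever to its stop and saw it back at rest, and handed the job in at about 29 s; the sign-off returned no verdict.

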